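# Close a microscope-slide folder and tuck its cover under the lip

## Robot

A 7-joint arm with a two-finger parallel gripper is mounted at the origin on a cart in front of the work surface, level with it; the furniture and walls round the work are solid. World frame = base frame: x ahead of the robot, y to its left, z up, the work surface at z = 0. Lengths are in mm, angles in degrees, forces in N, time in s.
With the tool pointing down it reaches from about 425 to 875 mm from the base axis. Payload 9.9 kg.
Tool frame: the origin (TCP) lies midway between the tips of the shut fingers; the grasp point (between the pads) lies 19 mm behind it; z points along the fingers, y is the line along which they close (so a half turn about z gives the same grasp; the last joint's range is limited). The gripper opens to 85 mm and grips with 20 to 120 N. Pads are 22 mm wide; open, the fingers measure 114 mm over their backs; the gripper's body (76 mm by 85 mm) begins 54 mm behind the grasp point. The pads swing forward as they close: fully open they stand 13 mm farther back than shut.
Start: joints at [72.147, 32.985, 1.427, 82.34, -0.859, 64.687, -3.237], TCP at [152.443, -657.564, 231.289] pointing down, gripper open.
Joint ranges: [-157.87, 157.87], [-19.46, 123.44], [-87.15, 90], [11.01, 140.99], [-62.26, 242.26], [9.8, 113.94], [-161.44, 161.44]. Speed limits (degrees/s): [127.2, 127.2, 172.46, 172.46, 180, 180, 180].

## Interface

Orientations are given as a 3x3 rotation matrix whose columns are the frame's x, y, z axes.
In Python, from cell import manip, fingers, solver, viewer, sign_off, current_time, current_qpos, current_dq, current_tau, current_tcp_pos, current_tool_rot, current_force, current_ft_torque, current_gripper_width, current_finger_force gives the robot as it stands. The module is installed in compiled form; this text tells all that it offers. Calls block until the motion is done:
- manip.move_to(position, orientation): joint-space move of the TCP to a pose.
- manip.move_linear(position, max_speed=150, ori=None): straight line of the TCP; ori=None keeps the orientation; max_speed is the mean speed in mm/s.
- manip.movej(angles): joint-space move.
- fingers.command_gripper(opening, newtons=None): opening from 0.0 (shut) to 1.0 (fully open); newtons is the grip in N (None keeps the last); returns when the fingers have stopped.
- manip.pause(seconds).
- solver.solve_ik(position, orientation): joint angles nearest the present ones, or None.
- viewer.read_camera(name): name is "scene" or "side" or "wrist"; returns a dict with "pixels" (480x640x3 uint8, red, green, blue), "intrinsics" (3x3 intrinsics, pixels), "T" (4x4, takes a point from camera to world coordinates). Camera axes: x right, y up, looking along -z (the intrinsics and any distortion apply to the point x, -y, -z); pixel columns grow to the right and rows downward; lengths in mm; the calibration is good to about 2 mm. A picture is of the moment at which its call begins. There is no depth.
A pose or a line that the arm cannot do raises manip.IKError and nothing moves.
- sign_off(): hands the job in; it is judged then, once.
Readings, each from a call of its own:
- current_time(): time.
- current_qpos(): joint angles.
- current_dq(): joint speeds.
- current_tau(): joint torques, N m.
- current_tcp_pos(): TCP position.
- current_tool_rot(): TCP orientation.
- current_force(): force on the tool from outside, world axes, zero at the start.
- current_ft_torque(): the same for the moment, N m.
- current_gripper_width(): opening from 0.0 (shut) to 1.0 (fully open).
- current_finger_force(): force on a finger pad.
Only numpy, scipy, OpenCV 4.12 (cv2) and the standard library are available. Lean on these libraries where they do the work, as an engineer would, in place of code of your own. Each camera call takes 0.05 s, during which the arm holds its last target. There are 200 camera calls.

## Task

Close the open microscope-slide folder using fingertips only: fold its standing cover down over the glass slides and, keeping it pressed flat, push it by its thumb rib away from the hinge until its tongue is tucked fully home beneath the retaining lip, then let go so that it stays shut by itself. Push gently, grip or pinch nothing, keep your fingers off the inner side of the cover, and leave the vials, the marker and the timer where they are.

Things in the scene. Friction and masses are not known exactly. Their poses are not given: they have to be found in the camera images.
- folder: Flat grey tray with a white cover, 160 mm (x) by 116 mm (y), screwed to the worktop (does not move); three glass slides lie in it. Origin: centre of its underside, on the worktop. Its x axis runs level from the hinge (x = -56 mm) to the retaining lip (x = +56 to +79 mm), y along the hinge, z up. Ears 18 mm high stand at the hinge's ends, y = +-56 mm.
- cover (a joint): Hinge angle of the cover: 0 = flat (outer face up, 13 mm over the worktop), 1.57 = upright, 2.1 = stop, leaning back away from the tray. Panel 3 mm thick, 100 mm wide, reaching 109 mm from the hinge line; the last 9 mm is a tongue 90 mm wide. A weak spring (0.1 N m when flat, 1 to 2 N on the finger) pushes it open: unless tucked it springs up when let go.
- cover_slide (a joint): How far (m) hinge and cover have slid along the folder's +x towards the lip: 0 at the start, 0.016 = fully home (stop). It stays where left; sliding takes about 4 N. Lying flat, at 0 the tongue's end is 3 mm short of the lip's flared entry, at 0.016 it is 8 mm beneath the level part of the lip. Slid while still raised, the tongue lands on top of the lip instead.
- hinge_line (a point): Middle of the hinge line, 11.5 mm over the worktop (slides with the cover). Axes as the folder's.
- press_spot (a point): Point on the cover's outer face, in the middle of its width, 48 mm from the hinge line: the clear flat area between hinge and rib. Its x axis points along the cover from the hinge to the tongue, its z axis straight out of the outer face.
- rib (a point): Thumb rib on the cover's outer face (the one that looks up when shut): foot of its steep face, mid width, 73 mm from the hinge line. The rib is 70 mm wide, 6 mm high; the steep face looks to the hinge, and it slopes off to nothing towards the tongue, so it can be pushed only away from the hinge. Axes as press_spot.
- tongue_edge (a point): Middle of the tongue's free end, at mid thickness, 109 mm from the hinge line. Axes as press_spot.
- lip_edge (a point): Middle of the lip's underside where its level part begins, at folder x = +61 mm, 15.7 mm over the worktop; axes as the folder's. The lip is a 98 mm wide, 3 mm thick overhang that extends from here along +x; before it, 5 mm of flared entry rises to 22 mm over the worktop.
- cover_inner: Thin lining on the inner side of the cover (the side that faces the slides when shut), which the fingers must not touch. Its origin and axes: on the hinge line, x along the cover to the tongue, z out of the outer face.
- vial_1: Glass vial with white cap, 27 mm wide, 60 mm high, upright, loose, 100 to 120 mm to one side of the folder's middle. Origin: centre of its foot.
- vial_2: The same with a black cap, on the other side (they may be swapped).
- marker_1: Marker pen 135 mm long, 17 mm thick, lying loose beyond the lip. Origin: middle of its underside.
- timer: Bench timer 64 x 70 x 18 mm, loose, right of the folder. Origin: centre of its underside.
Not all that is in view belongs to the job. Leave any black look-alike of the folder alone.

How it is judged:
By the outcome, as a careful person would: the job done as asked, in the order asked, and still so for the second after the job is handed in, with the robot touching nothing.
It also fails if it takes over 38 s, if anything falls off the work surface, if the arm or the gripper's body presses on something with over 40 N, if the wrist force passes 120 N, or if a joint passes its speed limit or range.

## Working session

There is one attempt and no reset: what is moved stays moved. The work goes in short steps, each a Python script; the robot and the scene stay as the last script left them, time stands still between calls to the robot, and variables do not carry over. Pictures are saved under pics/ and viewed, at most 10 in all, crops included, and the job is handed in when it is done.

```bash
mkdir -p pics; ls; python3 - <<'E'
from cell import *
import cv2
for n in ["scene","side"]:
    c=viewer.read_camera(n); cv2.imwrite(f"pics/{n}0.png",c["pixels"][:,:,::-1]); print(n,c["intrinsics"],c["T"].round(3),[k for k in c])
print(current_time())
E
```

```text
pics
scene [[551.33326095   0.         322.57097245]
 [  0.         551.33326095 238.5011751 ]
 [  0.           0.           1.        ]] [[-9.99000e-01  2.90000e-02 -3.40000e-02  5.37981e+02]
 [-4.50000e-02 -6.87000e-01  7.25000e-01  8.52598e+02]
 [-2.00000e-03  7.26000e-01  6.88000e-01  9.53333e+02]
 [ 0.00000e+00  0.00000e+00  0.00000e+00  1.00000e+00]] ['pixels', 'intrinsics', 'T']
side [[452.68956404   0.         317.70941829]
 [  0.         452.68956404 233.49269395]
 [  0.           0.           1.        ]] [[-9.95000e-01  6.50000e-02 -8.20000e-02  5.29946e+02]
 [-1.05000e-01 -6.23000e-01  7.75000e-01  6.56033e+02]
 [-1.00000e-03  7.80000e-01  6.26000e-01  6.62148e+02]
 [ 0.00000e+00  0.00000e+00  0.00000e+00  1.00000e+00]] ['pixels', 'intrinsics', 'T']
0.1
```

View pics/scene0.png

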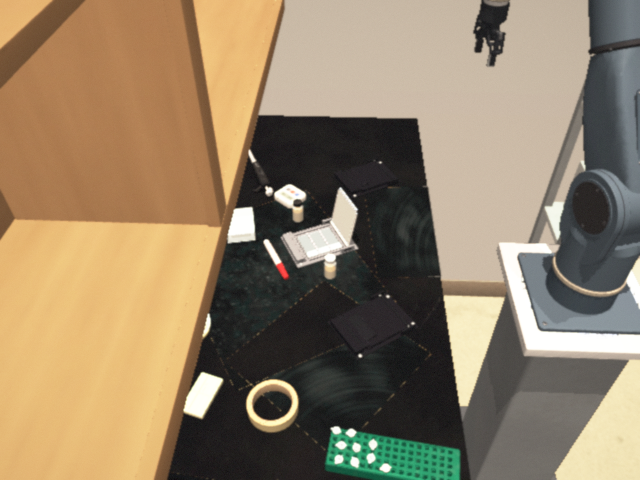

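View pics/side0.png

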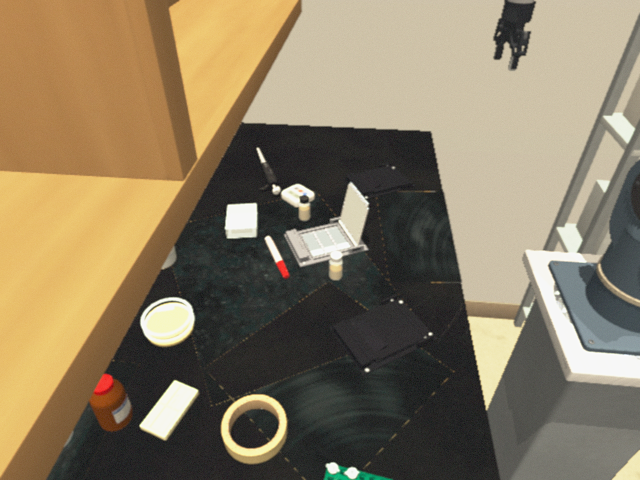

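The folder is the grey tray at scene (320,242) with its white cover at (345,217). Possible look-alikes are the black plates at (372,325) and (367,177) and the white box at (241,225). By the description I choose the grey and white one, and I'll check it close up.

```bash
python3 - <<'E'
import cv2,numpy as np
a=cv2.imread("pics/scene0.png")[180:290,265:375]; b=cv2.imread("pics/side0.png")[175:285,275:385]
o=np.hstack([cv2.resize(x,None,fx=3.6,fy=3.6,interpolation=cv2.INTER_CUBIC) for x in (a,b)])
for k in range(0,110,10):
    for off in (0,396):
        cv2.putText(o,str(k),(off+int(k*3.6),8),0,.3,(0,255,255),1); cv2.line(o,(off+int(k*3.6),10),(off+int(k*3.6),14),(0,255,255),1)
        cv2.putText(o,str(k),(off,int(k*3.6)+4),0,.3,(0,255,0),1)
cv2.imwrite("pics/crop1.png",o)
E
```

```text
(no output)
```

View pics/crop1.png

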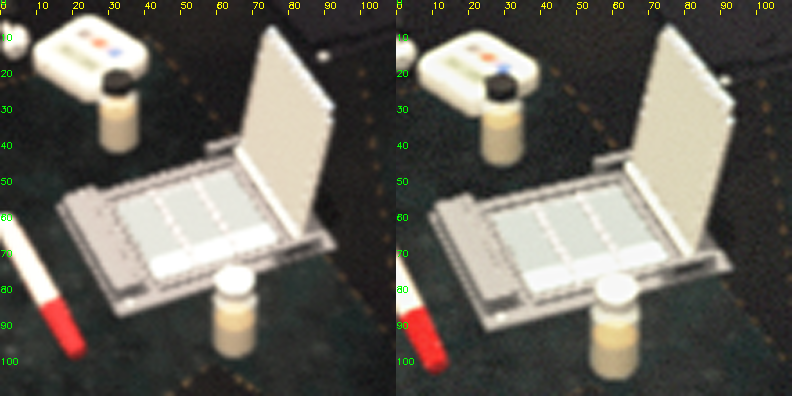

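The crop confirms it: grey tray, three slides, a white cover standing on the robot's side (hinge towards the robot), the lip on the far side. The white-capped vial is at scene (330,277), the black-capped one at (298,221). I'll fit the folder pose from the corners I read off.

```bash
cat > h.py <<'E'
import numpy as np, cv2
from scipy.optimize import least_squares
def proj(K,T,P):
    R=T[:3,:3]; p=(np.atleast_2d(P)-T[:3,3])@R; p=p*[1,-1,-1]; q=p@K.T; return q[:,:2]/q[:,2:]
def ray_z(K,T,uv,z):
    d=np.linalg.inv(K)@[uv[0],uv[1],1]; d=T[:3,:3]@(d*[1,-1,-1]); o=T[:3,3]; return o+d*(z-o[2])/d[2]
def Rz(a): c,s=np.cos(a),np.sin(a); return np.array([[c,-s,0],[s,c,0],[0,0,1]])
def cov(th,r,y,off=0,s=0): # off: along the outer normal from the hinge-line mid plane
    return [-56+s+r*np.cos(th)-off*np.sin(th), y, 11.5+r*np.sin(th)+off*np.cos(th)]
def pts(p,loc): return np.array(loc)@Rz(p[2]).T+[p[0],p[1],0]
E
python3 - <<'E'
from h import *
from cell import viewer
C={n:viewer.read_camera(n) for n in("scene","side")}
obs={"scene":[(298.6,267.8),(358,248),(340,187.8),(357.2,207.8),(281.1,238.5)],
"side":[(301.1,266.4),(368.3,249.4),(350.6,182.2),(368.9,202.8),(285,233)]}
def model(p):
    return [[80,58,0],[-80,58,0],cov(p[3],109,-47),cov(p[3],109,47),[80,-58,5]]
def f(p):
    P=pts(p,model(p)); return np.concatenate([(proj(C[n]["intrinsics"],C[n]["T"],P)-obs[n]).ravel() for n in obs])
for th in(1.6,):
    s=least_squares(f,[550,0,0,th],x_scale=[100,100,1,1]); print(s.x,np.degrees(s.x[2:]),s.fun.reshape(2,-1,2).round(1))
K,T=C["scene"]["intrinsics"],C["scene"]["T"]
for u in[(330,277),(298,221),(265,187),(200,215)]:print(ray_z(K,T,u,0).round())
E
```

```text
[ 5.94560446e+02 -1.35295281e+02  4.78601361e-01  1.77128225e+00] [ 27.42183807 101.48699736] [[[-0.4  0.7]
  [-0.1  0.6]
  [-0.8 -0.8]
  [-0.2  1.8]
  [-1.  -1.9]]

 [[ 0.7  0.4]
  [ 0.7 -0.5]
  [ 0.2 -1.5]
  [ 0.7  0.3]
  [-0.2  0.4]]]
[562. -23.   0.]
[ 652. -216.    0.]
[ 756. -355.    0.]
[ 912. -229.    0.]
```

```bash
cat >> h.py <<'E'
def tool(yaw,tilt=0,s=1):
    """tool down, tilted so that the fingers point towards +x of the folder; s: tool x = s*folder x"""
    fx=Rz(yaw)[:,0]; fy=Rz(yaw)[:,1]
    z=np.sin(tilt)*fx-np.cos(tilt)*np.array([0,0,1.]); y=-s*fy; return np.column_stack([np.cross(y,z),y,z])
E
python3 - <<'E'
from h import *
from cell import *
p=[594.6,-135.3,.4786]
for s in(1,-1):
  for loc,t in(([-40,0,260],0),([-130,0,120],.3),([0,0,14],0)):
    q=solver.solve_ik(pts(p,[loc])[0],tool(p[2],t,s)); print(s,loc,None if q is None else np.round(q))
fingers.command_gripper(0.0,20)
P=pts(p,[[-40,0,260]])[0]
qs=[(abs(q[6]),s) for s in(1,-1) if (q:=solver.solve_ik(P,tool(p[2],0,s))) is not None]
s=min(qs)[1]; print("s",s)
manip.move_to(P,tool(p[2],0,s))
c=viewer.read_camera("wrist"); cv2.imwrite("pics/wrist1.png",c["pixels"][:,:,::-1]); np.savez("wrist1.npz",K=c["intrinsics"],T=c["T"])
print(c["T"].round(3),current_time(),current_force(),current_tcp_pos())
E
```

```text
1 [-40, 0, 260] [ 20.  24. -14.  94.   6.  63. -58.]
1 [-130, 0, 120] [ 39.  26. -18. 123. -15.  22. -25.]
1 [0, 0, 14] [ 12.  42.  -6. 105.   8.  34. -61.]
-1 [-40, 0, 260] [ 53.  39. -74.  93.  38.  77.  91.]
-1 [-130, 0, 120] [ 73.  43. -74. 122.  52.  40.  87.]
-1 [0, 0, 14] [ 47.  63. -74. 103.  66.  70.  69.]
s 1
[[ 4.59000e-01  8.56000e-01  2.36000e-01  6.18026e+02]
 [-8.88000e-01  4.42000e-01  1.24000e-01 -1.24004e+02]
 [ 2.00000e-03 -2.66000e-01  9.64000e-01  4.03243e+02]
 [ 0.00000e+00  0.00000e+00  0.00000e+00  1.00000e+00]] 3.325 [0.23395465 0.02964057 1.14358026] [ 558.81229215 -154.97931356  259.87335622]
```

View pics/wrist1.png

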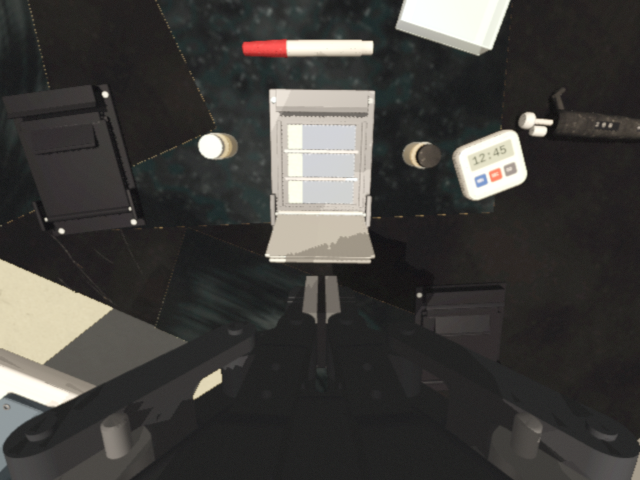

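Wrist view: tray corners at about (270,90) and (374,91), cover top edge at y≈260, spanning (266..375). The fingers are shut at (322,280). I'll compare this with the projected fit.

```bash
python3 - <<'E'
from h import *
d=np.load("wrist1.npz");K,T=d["K"],d["T"]
p=[594.6,-135.3,.4786]; th=1.771
L=[[79,49,18.7],[79,-49,18.7],[80,58,0],[80,-58,0],[-56,56,18],[-56,-56,18],cov(th,109,45,1.5),cov(th,109,-45,1.5),cov(th,100,50,1.5),cov(th,100,-50,1.5),cov(th,48,0,1.5)]
q=proj(K,T,pts(p,L)); print(q.round(1))
im=cv2.imread("pics/wrist1.png")
for u in q: cv2.drawMarker(im,tuple(int(round(v)) for v in u),(0,0,255),0,5)
cv2.imwrite("pics/w1c.png",cv2.resize(im[70:310,220:420],None,fx=2.5,fy=2.5,interpolation=cv2.INTER_CUBIC))
from cell import current_gripper_width; print(current_gripper_width())
E
```

```text
[[273.2  90.3]
 [366.1  90.2]
 [267.3  91.9]
 [372.1  91.7]
 [271.8 215.6]
 [368.1 215.4]
 [269.6 264.2]
 [370.1 264. ]
 [265.5 259.1]
 [374.2 258.9]
 [319.9 233.7]]
-0.0016655566308742783
```

View pics/w1c.png

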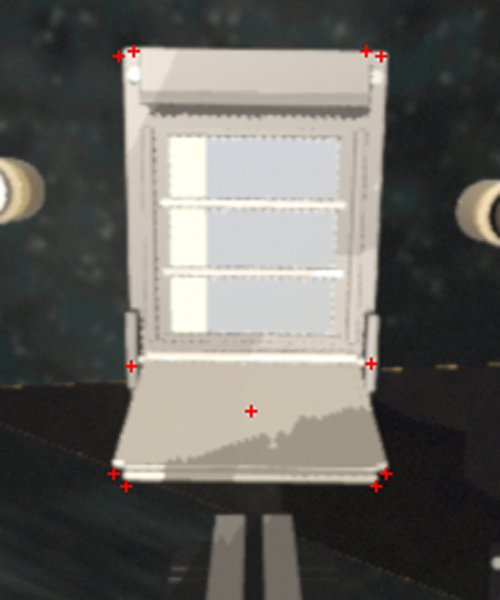

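The fit matches to within about 1 mm; I'll shift it 1 mm towards −y and take θ≈1.74. Next I go behind the cover and fold it with the fingertips on the outer face.

```bash
cat >> h.py <<'E'
p=[595.1,-136.2,.4786]
def tcp(th,r,tilt,gap=0,s=0,half=11):
    """TCP pose with the tip's front corner on the outer face"""
    R=tool(p[2],tilt); return pts(p,[cov(th,r,0,1.5+gap,s)])[0]-half*R[:,0],R
def fl(F): return Rz(p[2]).T@np.array(F)
def loc(P): return Rz(p[2]).T@(np.array(P)-[p[0],p[1],0])
E
python3 - <<'E'
from h import *
from cell import *
path=[]
for th in np.linspace(1.8,0.15,12):
    t=float(np.interp(th,[.9,1.5],[0,.25])); r=float(np.interp(th,[.15,1.5],[68,58])); path.append((th,)+tcp(th,r,t))
a,R0=tcp(1.8,58,.25,gap=40)
up=a+[0,0,90]
for P,R in [(up,R0),(a,R0)]+[x[1:] for x in path]:
    assert solver.solve_ik(P,R) is not None,(P)
q=loc(current_tcp_pos())
manip.move_linear(pts(p,[[-130,0,255]])[0],200)
manip.move_to(up,R0); manip.move_linear(a,120)
manip.pause(.2); F0=fl(current_force()); print("bias",F0.round(2),current_time())
for i,(th,P,R) in enumerate(path):
    manip.move_linear(P,60,R)
    f=fl(current_force()); print(round(th,2),loc(current_tcp_pos()).round(1),(f-F0).round(1),round(current_time(),1))
    if abs(f-F0).max()>15: print("STOP");break
    if i==4:
        c=viewer.read_camera("scene"); im=c["pixels"][:,:,::-1][150:300,230:430]
cv2.imwrite("pics/mid.png",np.hstack([cv2.resize(x,None,fx=2,fy=2,interpolation=cv2.INTER_CUBIC) for x in (im,viewer.read_camera("scene")["pixels"][:,:,::-1][150:300,230:430])]))
E
```

```text
bias [-0.14  0.12  0.3 ] 5.5833
1.8 [-81.6   0.2  64.8] [-0.3  0.2  0.5] 6.4
1.65 [-72.2   0.   66.6] [-0.4  0.  -0.8] 6.7
1.5 [-63.4   0.1  66.8] [ 0.4 -0.1 -0.1] 7.0
1.35 [-54.4   0.4  67.5] [-0.3  0.3 -0.5] 7.3
1.2 [-46.4   0.3  66.6] [-0.5  0.1  0.5] 7.6
1.05 [-37.9   0.2  64.5] [ 0.2 -0.2 -0.6] 7.9
0.9 [-29.6   0.2  61.1] [-0.4 -0.  -0.8] 8.2
0.75 [-21.8  -0.   55.7] [0.1 0.3 0.1] 8.5
0.6 [-14.1   0.2  48.9] [ 0.3  0.1 -0.6] 8.8
0.45 [-8.1  0.2 41.1] [-0.3  0.3 -0. ] 9.2
0.3 [-3.3  0.2 32.3] [ 0.8 -0.9 -0.3] 9.5
0.15 [ 0.1  0.2 22.7] [ 0.7 -0.3  0.7] 9.8
```

View pics/mid.png

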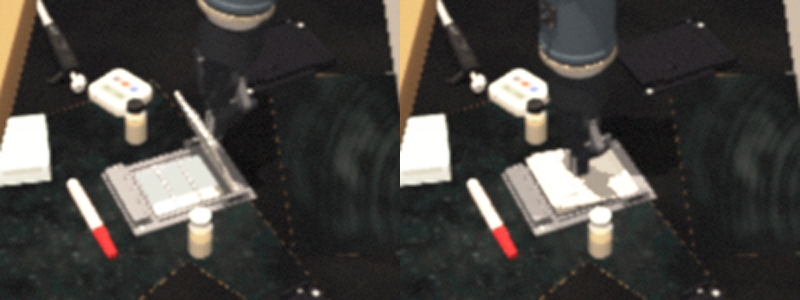

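The left frame shows the cover folding with the finger on its outer face. In the right frame it is nearly flat, with the tray end at (520,165). Now I press until it is flat, then push on the rib, watching the force.

```bash
cat >> h.py <<'E'
from cell import *
def F(n=6):
    v=[]
    for _ in range(n): v.append(current_force()); manip.pause(.01)
    return fl(np.mean(v,0))-[-.14,.12,.3]
E
python3 - <<'E'
from h import *
R=tool(p[2]); 
def go(x,z,v=40): manip.move_linear(pts(p,[[x,0,z]])[0],v,R)
x=1.;go(x,15.5)
z=15.5
while z>10:
    f=F(); print("z",z,loc(current_tcp_pos()).round(2),f.round(1))
    if f[2]>4.5: break
    z-=.5; go(x,z,10)
while x<10 and z>10:
    x+=1; go(x,z,15); f=F(); print("x",x,loc(current_tcp_pos()).round(2),f.round(1))
    if abs(f).max()>10: break
    if f[2]<3: z-=.3
    if f[2]>8: z+=.3
print(current_time())
E
```

```text
z 15.5 [ 1.04  0.04 15.37] [0.1 0.4 0.2]
z 15.0 [ 1.06  0.02 15.09] [0.2 0.2 0.7]
z 14.5 [ 1.07 -0.02 14.54] [ 0.1 -0.   1.3]
z 14.0 [ 1.07 -0.02 13.99] [0.8 0.4 0.8]
z 13.5 [ 1.09e+00 -1.00e-02  1.35e+01] [1.2 0.3 0.7]
z 13.0 [ 1.110e+00 -1.000e-02  1.305e+01] [1.1 0.4 1.5]
z 12.5 [ 1.14 -0.07 12.78] [0.8 0.6 4.9]
x 2.0 [ 1.19 -0.07 12.66] [-1.5  0.8  6.2]
x 3.0 [ 1.67 -0.06 12.62] [-2.6  0.5  6.7]
x 4.0 [ 2.51 -0.08 12.59] [-3.1  1.4  6.8]
x 5.0 [ 3.51 -0.1  12.6 ] [-3.4  0.6  7.1]
x 6.0 [ 4.51 -0.11 12.6 ] [-3.4  0.8  6.8]
x 7.0 [ 5.48 -0.11 12.58] [-3.5  0.3  7. ]
x 8.0 [ 6.49 -0.14 12.6 ] [-3.4  0.9  6.9]
x 9.0 [ 7.46 -0.15 12.59] [-3.4  0.5  7. ]
x 10.0 [ 8.48 -0.16 12.61] [-3.7  0.9  6.9]
14.7417
```

```bash
python3 - <<'E'
from h import *
R=tool(p[2]); x,z=10.,12.5
im0=viewer.read_camera("scene")["pixels"]
while x<27:
    x+=1; manip.move_linear(pts(p,[[x,0,z]])[0],15,R); f=F(4); print(x,loc(current_tcp_pos()).round(2)[[0,2]],f.round(1))
    if -f[0]>12: break
    if f[2]<3: z-=.3
    if f[2]>8: z+=.3
print(current_time())
S=[im0,viewer.read_camera("scene")["pixels"]]
cv2.imwrite("pics/push.png",np.hstack([cv2.resize(i[200:280,270:370,::-1],None,fx=4,fy=4,interpolation=cv2.INTER_CUBIC) for i in S]))
E
```

```text
11.0 [ 9.5 12.6] [-3.4  0.7  6.9]
12.0 [10.49 12.59] [-3.4  1.   6.9]
13.0 [11.51 12.6 ] [-3.2  0.4  7.3]
14.0 [12.5 12.6] [-3.7  0.5  7. ]
15.0 [13.5  12.61] [-2.9  0.5  6.8]
16.0 [14.51 12.62] [-3.8  0.6  6.5]
17.0 [15.44 12.6 ] [-3.1  0.5  6.5]
18.0 [16.5  12.62] [-3.5  0.9  6.9]
19.0 [17.32 12.62] [-4.1  0.3  7. ]
20.0 [17.89 12.53] [-4.9  0.2  7.3]
21.0 [18.73 12.53] [-5.5  0.3  7.4]
22.0 [19.74 12.52] [-5.8  0.1  7.3]
23.0 [20.73 12.49] [-4.7 -0.1  7.4]
24.0 [21.75 12.49] [-5.5 -0.3  6.9]
25.0 [22.82 12.49] [-5.2 -0.1  7.1]
26.0 [23.27 12.39] [-6.5 -0.4  7.6]
27.0 [23.31 12.29] [-8.7  0.1  8.6]
19.6083
```

View pics/push.png

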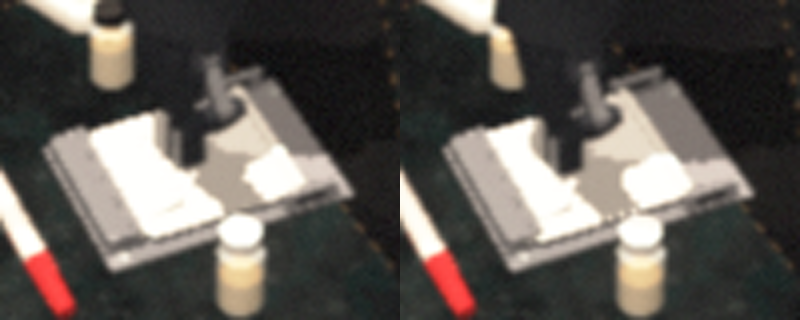

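The force pattern fits: the cover was carried to its stop at TCP x≈17.3, the finger slid on to the rib, and at 23.3 it met a hard stop. One last small push, then I lift straight off.

```bash
python3 - <<'E'
from h import *
R=tool(p[2])
def go(x,z,v): manip.move_linear(pts(p,[[x,0,z]])[0],v,R)
go(28,12.5,15); f=F(); print(loc(current_tcp_pos()).round(2),f.round(1))
go(26,12.6,15); go(25,13.3,10); f=F(); print(loc(current_tcp_pos()).round(2),f.round(1))
go(24,16,20); print(F().round(1)); go(22,40,60)
go(-40,260,200); manip.pause(.3); print(current_time())
c=viewer.read_camera("wrist")
K,T=c["intrinsics"],c["T"]
im=c["pixels"][:,:,::-1].copy()
q=proj(K,T,pts(p,[cov(0,73,y,1.5,s) for s in(0,.016*1000) for y in(-35,35)]+[cov(0,100,y,1.5,16) for y in(-50,50)]))
for u in q: cv2.drawMarker(im,tuple(int(round(v)) for v in u),(0,0,255),0,4)
cv2.imwrite("pics/end.png",cv2.resize(im[20:260,190:510],None,fx=2.4,fy=2.4,interpolation=cv2.INTER_CUBIC)); print(((q-[190,20])*2.4).round())
E
```

```text
[23.42 -0.49 12.17] [-10.7  -0.2   9.3]
[23.31 -0.3  12.94] [-5.7 -1.2  2.3]
[-5.1 -1.3  0.7]
23.05
[[390. 316.]
 [240. 316.]
 [391. 280.]
 [239. 280.]
 [426. 218.]
 [204. 217.]]
```

View pics/end.png

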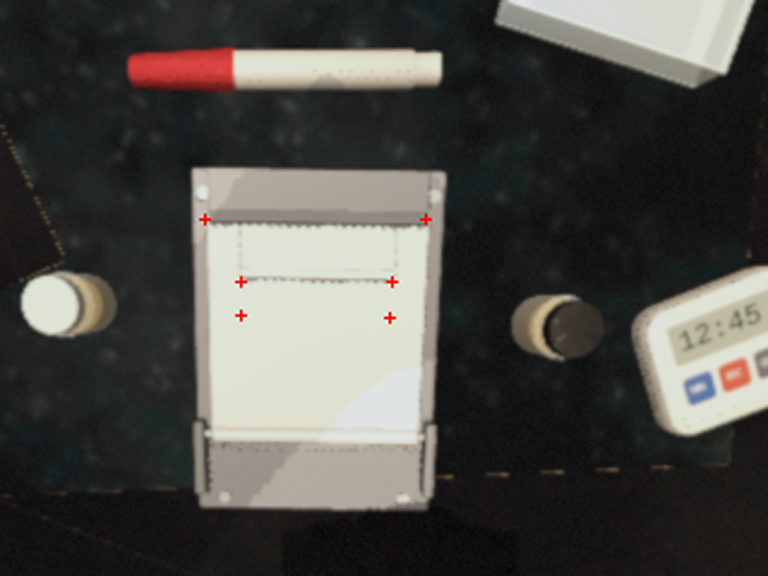

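The cover lies flat and stays shut with the gripper clear. The rib foot is at crop (316,279), matching the fully-home prediction of (315,280) against (315,316) unslid. The tongue is under the lip edge at y≈218, and the vials, marker and timer look undisturbed.

```bash
python3 -c "
from cell import *
print(sign_off(), current_time())"
```

```text
the job is handed in; nothing more can be done
the job is handed in; nothing more can be done
```

The folder is shut and handed in at about 23 s: the cover is flat with its tongue fully home under the lip, peak push about 11 N, nothing else moved, though the cover rode to its stop mostly on the pressing finger's friction before the finger reached the rib for the final push.

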